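# Lock the test kiln's lid and switch it on with the interlock key

### The arm

A 6-joint arm with a two-finger parallel gripper is mounted at the origin on the work surface. World frame = base frame: x ahead of the robot, y to its left, z up, the work surface at z = 0. Lengths are in m, angles in rad, forces in N, time in s.
With the tool pointing down it reaches from about 0.3 to 0.825 m from the base axis. Payload 5.4 kg.
Tool frame: the origin (TCP) lies at the very end of the fingers, on their centre line; the grasp point (between the pads) lies 19 mm behind it; z points along the fingers, y is the line along which they close (so a half turn about z gives the same grasp; the last joint's range is limited). The gripper opens to 92 mm and grips with 3 to 60 N. Pads are 20 mm wide; open, the fingers measure 128 mm over their backs; the gripper's body (75 mm by 189 mm) begins 69 mm behind the grasp point.
Start: joints at [0.949, 0.158, 1.597, -0, 1.386, -0.21], TCP at [0.23, 0.527, 0.215] pointing down, gripper open.
Joint ranges: [-2.91, 2.91], [-0.94, 2.29], [0.18, 2.7], [-1.29, 4.43], [0.17, 2.64], [-3, 3]. Speed limits (rad/s): [2.57, 2.57, 3.14, 3.14, 3.14, 3.14].

### API

Orientations are given as a 3x3 rotation matrix whose columns are the frame's x, y, z axes.
In Python, from bench import manip gives the robot as it stands.
- The arm moves only by the tool drive_tool, never from a script. Its argument "rows" is a list of rows, each an object of numbers: "dx", "dy", "dz": the shift along the tool's x, y, z in m; "ax", "ay", "az": the turn, a rotation vector about the tool's x, y, z in rad. A call has 1 to 5 rows; each row is the pose to reach, as a shift and turn from the pose commanded when the call began, along the tool's axes at that moment; what a row does not reach only later rows make up. A row lasts 1/10 s, in which the tool goes at most 50 mm and 8.59 degrees, less where a joint would pass 70% of its speed; a pose out of reach is approached as far as the arm can. A call with a gripper value outside its range is refused whole. "fingers" is the opening, from -1 (shut) to 1 (fully open), set as the call begins (left out, the last holds). The fingers move at their own pace and stop on an object; the grip force is fixed at half the most. Time passes only in rows, so rows that repeat a pose let the fingers close. It gives the time, the measured TCP pose, the force, the opening and the grip force at its end, in the units of the state.
- manip.read_state(): the state, without advancing time (a new reading comes with each control period).
- manip.get_image(name): name is "side" or "top" or "wrist"; returns the picture (480x640x3 uint8, blue, green, red); there is no depth.
- manip.camera_info(name): a dict with "K" (3x3 intrinsics, pixels), "world_from_camera" (4x4, takes a point from camera to world coordinates). Camera axes: x right, y down, z forward; pixel columns grow to the right and rows downward; lengths in m; the calibration is good to about 2 mm. The wrist camera is an equidistant fisheye: a pixel r from the principal point sees the ray r / f radians off the axis. A picture is of the moment at which its call begins: read the wrist's pose just before it. camera_info takes no time and is no camera call; for the wrist camera it gives the pose at the moment of the call.
- manip.sign_off(): hands the job in; it is judged then, once.
The state is a dict: "clock": time; "q": joint angles; "qvel": joint speeds; "tau": joint torques, N m; "tcp_pos": TCP position; "tool_rot": TCP orientation; "force": force on the tool from outside, world axes, zero at the start; "moment": the same for the moment, N m; "opening": finger opening in m; "gripper_force": force on a finger pad.
Only numpy, scipy, OpenCV 4.12 (cv2) and the standard library are available. Lean on these libraries where they do the work, as an engineer would, in place of code of your own. Each camera call takes 0.05 s, during which the arm holds its last target. There are 200 camera calls.

### The job

The test kiln is packed and its lid is down. Turn the key that stands in the kiln's lid lock clockwise to its stop, so that the bolt locks the lid; then take the key out, push it fully home in the key switch on the controller next to the kiln and turn it clockwise to its stop to switch the kiln on. Leave the key in the switch, and do not disturb the pots and tools on the bench.

Things in the scene. Friction and masses are not known exactly. Their poses are not given: they have to be found in the camera images.
- key: The interlock key, upright in the lid lock at the start, 60 g. Origin on its axis at the underside of its round steel shoulder (diameter 20, 5 thick), which rests on the lock's face when the key is home. z points up to the bow; x lies along the width of bow and bit. Turned half round it is the same key.
- key_bow (a point): Grip point of the key, 24 above its origin, axes as the key's: in the black flat bow, 34 wide (x), 10 thick (y), 34 high (5 to 39 above the origin). Grip it across its 10 mm (along y).
- key_tip (a point): Lower end of the key, 19 below its origin: the flat steel bit is 14 wide (key x) x 5 thick (key y) from 6 to 15.5 below the origin and tapers from there to 11.2 x 2.2 at this tip; above the bit a round neck of diameter 5 leads up to the shoulder.
- kiln: Square bench-top test kiln, steel jacket 280 x 280, pale brick lid with a metal band, top of the lid at 190, fixed. Origin under its centre; its front, with the lid lock, faces its -x.
- lid_lock_face (a point): Centre of the keyhole in the top face of the lid lock, a 54 x 54 aluminium block at the middle of the kiln's front; face 205 above the bench. Axes as the kiln's, z up. The keyhole, in a 4 mm face plate, is a slot 15.6 (along x) x 6.6. The key comes out only when key x is in line with it (lock at its stop); else the bit is held under the plate, with 2 mm of lift.
- lid_lock (a joint): Turn of the lid lock's barrel, rad, clockwise from above: 0 = unlocked, the start (key x 60 degrees anticlockwise of the keyhole slot); 1.047 = locked, at the stop. Friction 0.035 N m, no spring, stays where left. Its slot is as wide as the keyhole: the key has about 6 degrees of play each way in it. A steel bolt beside the lock moves out 17 mm with it, into the keeper eye on the lid.
- controller: The kiln's controller, a grey steel case 190 (x) x 220 (y), flat front part 70 high, hump with a display along its back 114 high, fixed. Origin under its centre; its front faces its -x.
- key_switch_face (a point): Centre of the keyhole in the top face of the key switch, a 54 x 54 aluminium block on the front part of the controller; face 98 above the bench. Axes as the controller's, z up. Slot 15.6 (along x) x 6.6. The key goes in with key x along this x (either way round) until its shoulder rests on the face, 19 deep; once turned it is held.
- key_switch (a joint): Turn of the key switch's barrel, rad, clockwise from above: 0 = off (its slot in line with the keyhole), 1.047 = on, at the stop. Friction 0.035 N m, no spring, stays where left; the key has about 6 degrees of play each way in it.
- teapot: Bystander: small unglazed clay teapot about 80 high, 130 over spout and handle, loose on the bench in front of the robot, nearer than kiln and controller. Origin under its centre.
- tape_roll: Bystander: flat ring 84 across, 24 high, loose on the bench. Origin under its centre.
- banding_wheel: Bystander: banding wheel 170 across with a clay pot on it, 156 high in all, loose on the bench, far to the right. Origin under its centre.

How it is judged:
On the way, in this order (a step that is already met when the one before it is completed fails the run):
1. the lid lock is turned to locked with the key in it (value of joint lid_lock above 0.9 rad and distance between key and lid_lock_face below 0.006 m), for 0.1 s.
2. the key is home in the key switch, shoulder on the face (horizontal distance between key and key_switch_face below 0.003 m and z of key in the frame of key_switch_face below 0.0025 m), for 0.1 s.
3. the key switch is turned on (value of joint key_switch above 0.9 rad), for 0.1 s.
At the end, for the whole second after the job is handed in: The lid lock stands at locked (turned at least 0.9 of 1.047 rad), the key is home in the key switch (within 3 mm of its centre, shoulder within 3 mm of its face, upright to 0.12 rad), at rest, and the switch is on (turned at least 0.9 of 1.047 rad) (value of joint each of lid_lock, key_switch above 0.9 rad and horizontal distance between key and key_switch_face below 0.003 m and z of key in the frame of key_switch_face below 0.003 m and linear speed of key below 0.01 m/s and angle between key's own z axis and vertical below 0.12 rad); the robot touches nothing.
It fails at once if the teapot is pushed by more than 20 mm (distance of teapot from where it was at the start of the episode above 0.02 m).
It fails at once if the tape roll is pushed by more than 20 mm (distance of tape_roll from where it was at the start of the episode above 0.02 m).
It fails at once if the banding wheel is pushed by more than 20 mm (distance of banding_wheel from where it was at the start of the episode above 0.02 m).
It also fails if it takes over 54 s, if anything falls off the work surface, if the arm or the gripper's body presses on something with over 40 N, if the wrist force passes 120 N, or if a joint passes its speed limit or range.

## Working session

There is one attempt and no reset: what is moved stays moved. The work goes in short steps, Python scripts to look and compute and a tool call to move; the robot and the scene stay as the last step left them, time stands still between calls to the robot, and variables do not carry over. Pictures are saved under pics/ and viewed, at most 10 in all, crops included, and the job is handed in when it is done.

Besides the shell and the picture viewer there is one more tool, called after ">>>" by a JSON object that holds its "fn" and its "kwargs", one argument or row to a line. drive_tool: Moves the arm, as the interface text tells. Its arguments: {"type":"object","properties":{"rows":{"type":"array","items":{"type":"object","properties":{"dx":{"type":"number"},"dy":{"type":"number"},"dz":{"type":"number"},"ax":{"type":"number"},"ay":{"type":"number"},"az":{"type":"number"}}}},"fingers":{"type":"number"}},"required":["rows"]}

```bash
mkdir -p pics
cat > h.py <<'E'
import numpy as np, cv2
from bench import manip
def info(n):
    c=manip.camera_info(n); return np.array(c["K"]),np.array(c["world_from_camera"])
def ray(n,u,v,ci=None):
    K,T=ci or info(n)
    x=(u-K[0,2])/K[0,0]; y=(v-K[1,2])/K[1,1]
    if n=="wrist":
        r=np.hypot(x,y); s=np.sinc(r/np.pi); d=np.array([x*s,y*s,np.cos(r)])
    else: d=np.array([x,y,1.])
    return T[:3,3],T[:3,:3]@d
def onz(n,u,v,z,ci=None):
    o,d=ray(n,u,v,ci); return o+d*(z-o[2])/d[2]
def proj(n,p,ci=None):
    K,T=ci or info(n); c=T[:3,:3].T@(np.array(p)-T[:3,3])
    if n=="wrist":
        rr=np.hypot(c[0],c[1]); th=np.arctan2(rr,c[2]); q=c[:2]/rr*th
    else: q=c[:2]/c[2]
    return K[0,0]*q[0]+K[0,2],K[1,1]*q[1]+K[1,2]
def grab(n,f):
    ci=info(n); im=manip.get_image(n); cv2.imwrite("pics/"+f,im); return im,ci
E
python3 - <<'E'
from h import *
ims=[grab(n,n+"0.png")[0] for n in("top","side","wrist")]
for n in("top","side","wrist"):
    K,T=info(n); print(n,K[0,0],T[:3].round(3).tolist())
print(manip.read_state())
E
```

```text
top 498.3940712686192 [[0.023, -0.994, 0.108, 0.341], [-1.0, -0.023, 0.002, -0.081], [0.001, -0.108, -0.994, 1.76]]
side 591.7984390914105 [[0.97, -0.164, 0.182, 0.235], [-0.245, -0.634, 0.733, -1.123], [-0.005, -0.756, -0.655, 1.118]]
wrist 371.64829954431775 [[0.4, 0.881, 0.253, 0.158], [0.916, -0.385, -0.111, 0.558], [-0.0, 0.276, -0.961, 0.384]]
{'clock': 0.15, 'q': array([ 9.48872159e-01,  1.58919651e-01,  1.59793890e+00, -3.65650974e-05,
        1.38620012e+00, -2.10140676e-01]), 'qvel': array([ 0.00112652, -0.00341962, -0.00421571,  0.00176615,  0.00139841,
       -0.00161541]), 'tau': array([ 3.15922225e-04, -3.85913444e+01, -3.22435856e+01,  7.01284502e-02,
        3.50595941e-02, -8.83028451e-05]), 'tcp_pos': array([0.22990128, 0.52650649, 0.21383851]), 'tool_rot': array([[-9.16411033e-01,  4.00237601e-01, -8.24884281e-04],
       [ 4.00238360e-01,  9.16410271e-01, -1.21245417e-03],
       [ 2.70662679e-04, -1.44125671e-03, -9.99998925e-01]]), 'force': array([ 0.32991748, -0.31352021, -0.19511738]), 'moment': array([ 0.03444376, -0.02016731, -0.0216291 ]), 'gripper_force': 0.0, 'opening': 0.09181917232580716}
```

View pics/top0.png

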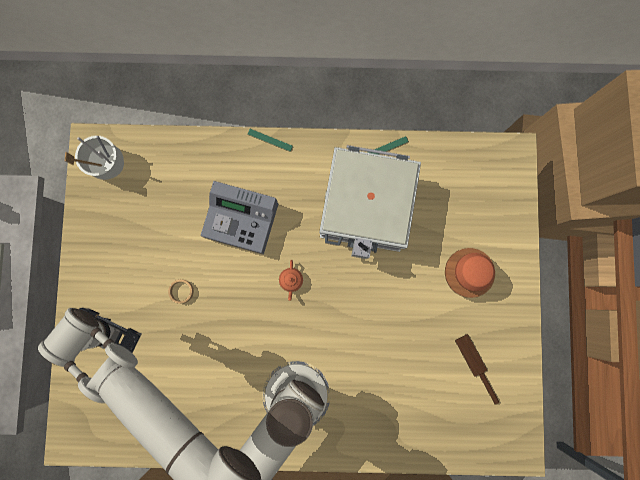

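View pics/wrist0.png

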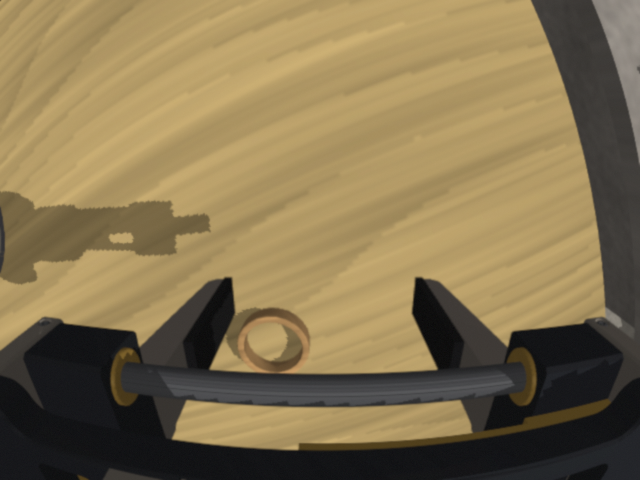

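View pics/side0.png

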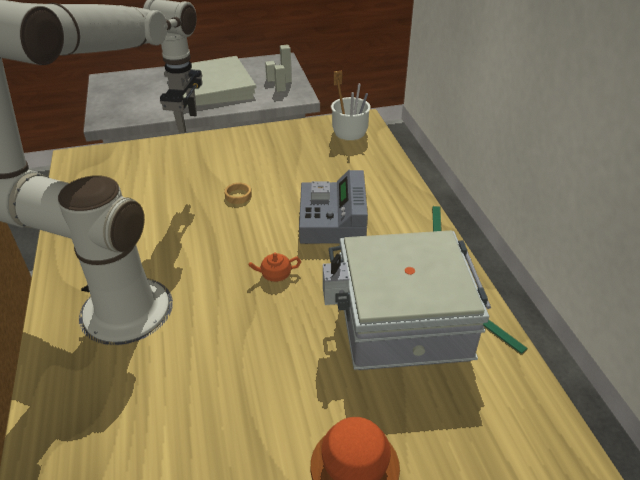

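Run:
```python
from h import *
print("lock",onz("top",363,247,.225),"sw",onz("top",223,222,.098))
c=[onz("top",*p,.19)[:2] for p in((335,148),(420,157),(407,249),(320,238))]
for a,b in((0,1),(1,2),(3,2),(0,3)):
    d=c[b]-c[a]; print(np.degrees(np.arctan2(d[1],d[0])).round(1),np.linalg.norm(d).round(3))
c=[onz("top",*p,.07)[:2] for p in((202,237),(264,254))]; d=c[0]-c[1]; print("ctrl y",np.degrees(np.arctan2(d[1],d[0])),np.linalg.norm(d))
im=cv2.imread("pics/top0.png"); cv2.imwrite("pics/tc.png",cv2.resize(im[170:310,180:440],None,fx=3,fy=3,interpolation=cv2.INTER_CUBIC)[:600,:800])
s=manip.read_state();print("tool x yaw",np.degrees(np.arctan2(s["tool_rot"][1,0],s["tool_rot"][0,0])))
```

```text
lock [ 0.49149514 -0.20393358  0.225     ] sw [0.57758791 0.25839022 0.098     ]
-94.9 0.276
172.3 0.302
-95.9 0.277
172.0 0.297
ctrl y 76.00158513898795 0.22011360767688654
tool x yaw 156.40691873597333
```

View pics/tc.png

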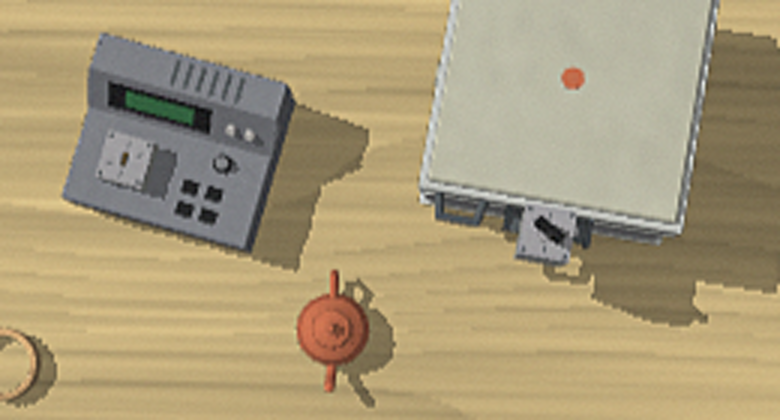

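The crop shows the key bow at crop (550,229), running upper-left to lower-right, as expected at about 54° yaw. The switch slot is at crop (124,159). I'll go over the switch first and measure it with the wrist camera.

```bash
cat >> h.py <<'E'
from scipy.spatial.transform import Rotation as Ro
def rd(a):
    a=np.radians(a); return np.array([[np.cos(a),np.sin(a),0],[np.sin(a),-np.cos(a),0],[0,0,-1]])
def go(x,y,z,yaw):
    s=manip.read_state(); R=s["tool_rot"]
    d=R.T@(np.array([x,y,z])-s["tcp_pos"]); v=Ro.from_matrix(R.T@rd(yaw)).as_rotvec()
    print("d",d.round(4),"a",v.round(4),"q6",s["q"][5].round(3),"t",s["clock"])
E
python3 -c "
from h import *
go(.578,.258,.25,166)"
```

```text
d [-0.4265 -0.1068 -0.0361] a [-0.0014 -0.0004 -0.1674] q6 -0.21 t 0.15
```

>>> {"fn": "drive_tool", "kwargs": {
  "rows": [
    {"dx":-0.048,"dy":-0.012,"dz":-0.01,"az":-0.03},
    {"dx":-0.096,"dy":-0.024,"dz":-0.02,"az":-0.06},
    {"dx":-0.144,"dy":-0.036,"dz":-0.03,"az":-0.1},
    {"dx":-0.192,"dy":-0.048,"dz":-0.04,"az":-0.13},
    {"dx":-0.24,"dy":-0.06,"dz":-0.04,"az":-0.168}
  ]
}}

```text
validation failed for argument at $.ro...
```

```bash
python3 -c "
from h import *
go(.578,.258,.25,166);print(manip.read_state()['tcp_pos'])"
```

```text
d [-0.4265 -0.1068 -0.0361] a [-0.0014 -0.0004 -0.1674] q6 -0.21 t 0.15
[0.22990128 0.52650649 0.21383851]
```

>>> {"fn": "drive_tool", "kwargs": {
  "rows": [
    {"dx":-0.048,"dy":-0.012,"dz":-0.01,"ax":0,"ay":0,"az":-0.03},
    {"dx":-0.096,"dy":-0.024,"dz":-0.02,"ax":0,"ay":0,"az":-0.06},
    {"dx":-0.144,"dy":-0.036,"dz":-0.03,"ax":0,"ay":0,"az":-0.1},
    {"dx":-0.192,"dy":-0.048,"dz":-0.04,"ax":0,"ay":0,"az":-0.13},
    {"dx":-0.24,"dy":-0.06,"dz":-0.04,"ax":0,"ay":0,"az":-0.17}
  ]
}}

```text
clock: 0.65
tcp_pos: [0.4268, 0.3757, 0.2561]
tool_rot: [[-0.971, 0.238, 0.002], [0.238, 0.971, 0.001], [-0.002, 0.002, -1.0]]
force: [0.1, 1.0, 0.1]
opening: 0.0916
gripper_force: 0.0
```

```bash
python3 -c "
from h import *
go(.578,.258,.25,166);print(manip.read_state()['tcp_pos'])"
```

```text
d [-0.1748 -0.0784  0.0063] a [0.0019 0.0018 0.0043] q6 -0.822 t 0.65
[0.42680305 0.37570004 0.25612724]
```

>>> {"fn": "drive_tool", "kwargs": {
  "rows": [
    {"dx":-0.044,"dy":-0.02,"dz":0,"ax":0,"ay":0,"az":0},
    {"dx":-0.088,"dy":-0.04,"dz":0,"ax":0,"ay":0,"az":0},
    {"dx":-0.132,"dy":-0.06,"dz":0,"ax":0,"ay":0,"az":0},
    {"dx":-0.175,"dy":-0.078,"dz":0,"ax":0,"ay":0,"az":0},
    {"dx":-0.175,"dy":-0.078,"dz":0,"ax":0,"ay":0,"az":0}
  ]
}}

```text
clock: 1.15
tcp_pos: [0.5796, 0.2547, 0.2534]
tool_rot: [[-0.969, 0.245, -0.0], [0.245, 0.969, -0.002], [-0.0, -0.002, -1.0]]
force: [-1.7, 0.8, -0.1]
opening: 0.0922
gripper_force: 0.0
```

Run:
```python
from h import *
im,ci=grab("wrist","w1.png"); np.save("w1.npy",np.array([*ci],dtype=object),allow_pickle=True)
print(proj("wrist",[.578,.258,.098],ci)); go(.578,.258,.25,166)
```

```text
(np.float64(326.0015542612866), np.float64(221.22099417442578))
d [-0.0001  0.0011  0.0035] a [-0.0008 -0.0013 -0.0014] q6 -1.097 t 1.2
```

View pics/w1.png

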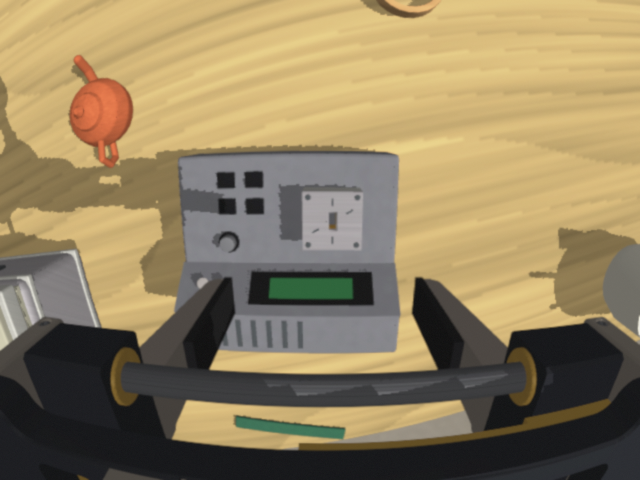

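The switch block is at about cols 303–363, rows 191–250, with its slot at about (333,221). I'll measure it by mask, and also read the lock's pose from the top view.

```bash
cat >> h.py <<'E'
def block(im,ci,u,v,z,w=60,thr=150):
    # bright block around (u,v): corners -> rays -> rectangle centre/yaw on plane z
    g=cv2.cvtColor(im,cv2.COLOR_BGR2GRAY)
    m=np.zeros_like(g); y0,x0=int(v-w),int(u-w); m[y0:y0+2*w,x0:x0+2*w]=(g[y0:y0+2*w,x0:x0+2*w]>thr)*255
    cs,_=cv2.findContours(m,cv2.RETR_EXTERNAL,cv2.CHAIN_APPROX_NONE)
    c=max(cs,key=cv2.contourArea)[:,0]
    P=np.array([onz("wrist",a,b,z,ci)[:2] for a,b in c])
    r=cv2.minAreaRect((P*1000).astype(np.float32)); print("block",cv2.boundingRect(c),r); return c,r
E
python3 - <<'E'
from h import *
im=cv2.imread("pics/w1.png"); ci=tuple(np.load("w1.npy",allow_pickle=True)); ci=tuple(np.array(c,float) for c in ci)
g=cv2.cvtColor(im,cv2.COLOR_BGR2GRAY); print(g[205:240,333],g[221,320:348],g[221,295:306],g[221,358:370])
block(im,ci,333,221,.098,45)
s=im[208:236,322:344].astype(int); m=(g[208:236,322:344]<140)
ys,xs=np.nonzero(m); u,v=xs.mean()+322,ys.mean()+208
P=np.array([onz("wrist",x+322,y+208,.098,ci)[:2] for x,y in zip(xs,ys)])
w,V=np.linalg.eigh(np.cov(P.T)); print("slot",u,v,P.mean(0),np.sqrt(w*12),np.degrees(np.arctan2(V[1,1],V[0,1])))
E
```

```text
[143 154 163 165 165 164 151 123  98  87  86  86  85  86  86  86  87  87
  86  85  85  86  90  96 112 138 156 168 172 171 166 155 143 139 139] [164 163 164 164 162 155 149 157 144 110  89  86  85  87  87  93 113 140
 160 164 164 164 164 165 164 164 164 164] [ 87  87  87  87  88  88 101 132 158 164 165] [166 166 165 162 148 137 133 132 132 133 133 134]
block (302, 192, 61, 58) ((579.0531005859375, 263.11920166015625), (54.14501190185547, 52.780792236328125), 75.78727722167969)
slot 332.7792207792208 220.72727272727272 [0.57906356 0.26401089] [0.00752638 0.01723149] 166.01806352354063
```

>>> {"fn": "drive_tool", "kwargs": {
  "rows": [
    {"dx":-0.002,"dy":-0.032,"dz":-0.03,"ax":0,"ay":0,"az":0.14},
    {"dx":-0.004,"dy":-0.064,"dz":-0.06,"ax":0,"ay":0,"az":0.28},
    {"dx":-0.005,"dy":-0.096,"dz":-0.09,"ax":0,"ay":0,"az":0.42},
    {"dx":-0.007,"dy":-0.128,"dz":-0.107,"ax":0,"ay":0,"az":0.56},
    {"dx":-0.009,"dy":-0.16,"dz":-0.107,"ax":0,"ay":0,"az":0.7}
  ]
}}

```text
clock: 1.7
tcp_pos: [0.5466, 0.1018, 0.3652]
tool_rot: [[-0.585, 0.811, 0.006], [0.811, 0.585, 0.0], [-0.003, 0.005, -1.0]]
force: [1.3, -0.7, 0.3]
opening: 0.0919
gripper_force: 0.0
```

```bash
python3 -c "
from h import *
go(.491,-.204,.36,54);print(manip.read_state()['tcp_pos'])"
```

```text
d [-0.2154 -0.2241  0.0048] a [ 6.2000e-03 -2.0000e-04  1.2536e+00] q6 -0.659 t 1.7
[0.54659761 0.10182518 0.36519571]
```

>>> {"fn": "drive_tool", "kwargs": {
  "rows": [
    {"dx":-0.024,"dy":-0.025,"dz":0,"ax":0,"ay":0,"az":0.14},
    {"dx":-0.048,"dy":-0.05,"dz":0,"ax":0,"ay":0,"az":0.28},
    {"dx":-0.072,"dy":-0.075,"dz":0,"ax":0,"ay":0,"az":0.42},
    {"dx":-0.096,"dy":-0.1,"dz":0,"ax":0,"ay":0,"az":0.56},
    {"dx":-0.12,"dy":-0.125,"dz":0,"ax":0,"ay":0,"az":0.7}
  ]
}}

```text
clock: 2.2
tcp_pos: [0.5153, -0.0687, 0.3615]
tool_rot: [[0.075, 0.997, -0.0], [0.997, -0.075, 0.001], [0.001, -0.0, -1.0]]
force: [0.4, -0.0, 0.2]
opening: 0.0919
gripper_force: 0.0
```

```bash
python3 -c "
from h import *
go(.491,-.204,.36,54)"
```

```text
d [-0.1367 -0.0141  0.0014] a [-3.000e-04 -5.000e-04  5.535e-01] q6 -0.291 t 2.2
```

>>> {"fn": "drive_tool", "kwargs": {
  "rows": [
    {"dx":-0.034,"dy":-0.004,"dz":0,"ax":0,"ay":0,"az":0.14},
    {"dx":-0.068,"dy":-0.007,"dz":0,"ax":0,"ay":0,"az":0.28},
    {"dx":-0.102,"dy":-0.011,"dz":0,"ax":0,"ay":0,"az":0.42},
    {"dx":-0.137,"dy":-0.014,"dz":0,"ax":0,"ay":0,"az":0.55},
    {"dx":-0.137,"dy":-0.014,"dz":0,"ax":0,"ay":0,"az":0.55}
  ]
}}

```text
clock: 2.7
tcp_pos: [0.4916, -0.2065, 0.3609]
tool_rot: [[0.586, 0.81, -0.001], [0.81, -0.586, -0.0], [-0.001, -0.001, -1.0]]
force: [-0.0, 1.5, -0.3]
opening: 0.0918
gripper_force: 0.0
```

Run:
```python
from h import *
im,ci=grab("wrist","w2.png"); np.savez("w2.npz",K=ci[0],T=ci[1])
print(proj("wrist",[.491,-.204,.244],ci)); go(.491,-.204,.36,54)
```

```text
(np.float64(320.9722240070706), np.float64(233.42795587042787))
d [-0.     -0.0012  0.0011] a [-0.0012 -0.0004  0.0066] q6 0.0 t 2.75
```

View pics/w2.png

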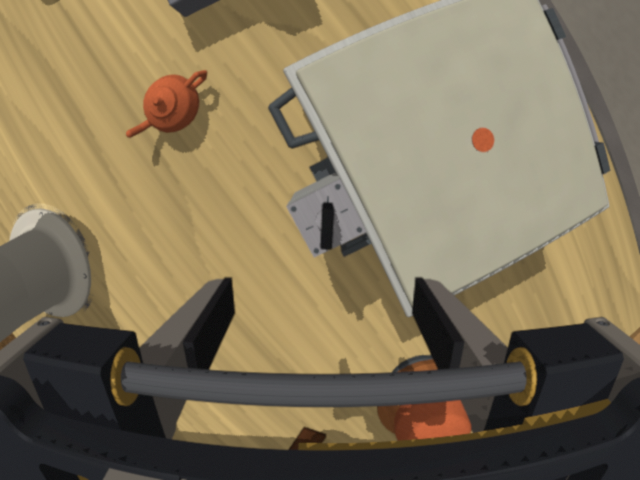

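The key bow is the black bar at about (327,226), rows 203–248, slightly tilted. The lock block surrounds it, and the teapot is well clear.

```bash
cat >> h.py <<'E'
def bow(im,ci,u,v,ztop,w=35):
    g=cv2.cvtColor(im,cv2.COLOR_BGR2GRAY); y0,x0=int(v-w),int(u-w)
    m=(g[y0:y0+2*w,x0:x0+2*w]<50).astype(np.uint8)
    n,l,st,ce=cv2.connectedComponentsWithStats(m)
    k=1+np.argmin(np.hypot(*(ce[1:]-w).T)+1000*(st[1:,4]<80)); ys,xs=np.nonzero(l==k)
    P=np.array([onz("wrist",x+x0,y+y0,ztop,ci)[:2] for x,y in zip(xs,ys)])
    w_,V=np.linalg.eigh(np.cov(P.T)); a=V[:,1]; b=V[:,0]; o=P.mean(0)
    T=ci[1][:2,3]
    if a@(o-T)<0: a=-a     # a points away from the camera: far end = top edge
    t=(P-o)@a; s=(P-o)@b
    c=o+a*(np.percentile(t,99.5)-.017)+b*(np.percentile(s,1)+np.percentile(s,99))/2
    print("bow",st[k],"centre",c.round(4),"yaw",np.degrees(np.arctan2(a[1],a[0])).round(1),"len",np.ptp(t).round(4),"wid",np.ptp(s).round(4))
    return c
E
python3 - <<'E'
from h import *
f=np.load("w2.npz"); ci=(f["K"],f["T"]); im=cv2.imread("pics/w2.png")
c=bow(im,ci,327,226,.244); print(onz("wrist",327,248,.244,ci),onz("wrist",327,203,.21,ci))
cr=im[150:290,270:400]; cv2.imwrite("pics/w2c.png",cv2.resize(cr,None,fx=4,fy=4,interpolation=cv2.INTER_CUBIC))
E
```

```text
bow [ 29  12  13  46 502] centre [ 0.4977 -0.2029] yaw -128.3 len 0.037 wid 0.0091
[ 0.48779418 -0.21670715  0.244     ] [ 0.50597094 -0.19197118  0.21      ]
```

View pics/w2c.png

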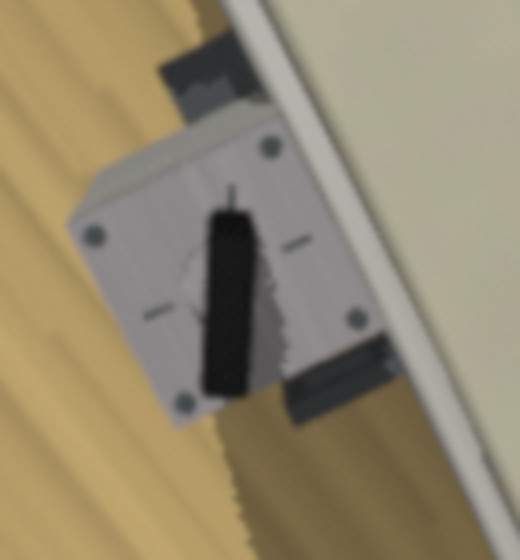

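The four lock screws are at crop (95,237), (270,147), (357,319) and (185,403). Together they give the lock's centre and yaw.

Run:
```python
from h import *
f=np.load("w2.npz"); ci=(f["K"],f["T"])
P=np.array([onz("wrist",270+x/4,150+y/4,.205,ci)[:2] for x,y in((95,237),(270,147),(357,319),(185,403))])
print(P.mean(0)); 
for a,b in((0,1),(3,2)): d=P[b]-P[a]; print(np.degrees(np.arctan2(d[1],d[0])),np.linalg.norm(d))
for a,b in((0,3),(1,2)): d=P[b]-P[a]; print(np.degrees(np.arctan2(d[1],d[0]))+90,np.linalg.norm(d))
go(.497,-.203,.215,52.5)
```

```text
[ 0.49649999 -0.20475941]
-8.404255700217453 0.04389664767588408
-8.823109436635894 0.043904236469671475
-8.708827535253604 0.0436997176071496
-8.69825665078568 0.04402063337000996
d [0.0042 0.0032 0.1461] a [-0.0012 -0.0004  0.0328] q6 0.0 t 2.75
```

>>> {"fn": "drive_tool", "kwargs": {
  "fingers": -0.1,
  "rows": [
    {"dx":0.003,"dy":0.004,"dz":0.02,"ax":0,"ay":0,"az":0.05},
    {"dx":0.003,"dy":0.004,"dz":0.06,"ax":0,"ay":0,"az":0.05},
    {"dx":0.003,"dy":0.004,"dz":0.1,"ax":0,"ay":0,"az":0.05},
    {"dx":0.003,"dy":0.004,"dz":0.13,"ax":0,"ay":0,"az":0.05},
    {"dx":0.003,"dy":0.004,"dz":0.145,"ax":0,"ay":0,"az":0.05}
  ]
}}

```text
clock: 3.25
tcp_pos: [0.4964, -0.2014, 0.2134]
tool_rot: [[0.619, 0.785, -0.004], [0.785, -0.619, 0.003], [0.0, -0.005, -1.0]]
force: [0.1, -0.0, -0.3]
opening: 0.054
gripper_force: 0.0
```

>>> {"fn": "drive_tool", "kwargs": {
  "rows": [
    {"dx":0,"dy":0,"dz":0,"ax":0,"ay":0,"az":0},
    {"dx":0,"dy":0,"dz":0,"ax":0,"ay":0,"az":0}
  ]
}}

```text
clock: 3.45
tcp_pos: [0.4984, -0.2042, 0.2182]
tool_rot: [[0.621, 0.784, 0.002], [0.784, -0.621, -0.001], [0.0, 0.002, -1.0]]
force: [-0.4, 0.4, 1.0]
opening: 0.0415
gripper_force: 0.0
```

Run:
```python
from h import *
im,ci=grab("wrist","w3.png"); 
go(.497,-.204,.215,51.4)
print(proj("wrist",[.497,-.204,.24],ci))
```

```text
d [-0.0005 -0.0018  0.0038] a [ 0.0035 -0.0004  0.0038] q6 0.056 t 3.5
(np.float64(320.8068212344509), np.float64(318.4229164509295))
```

View pics/w3.png

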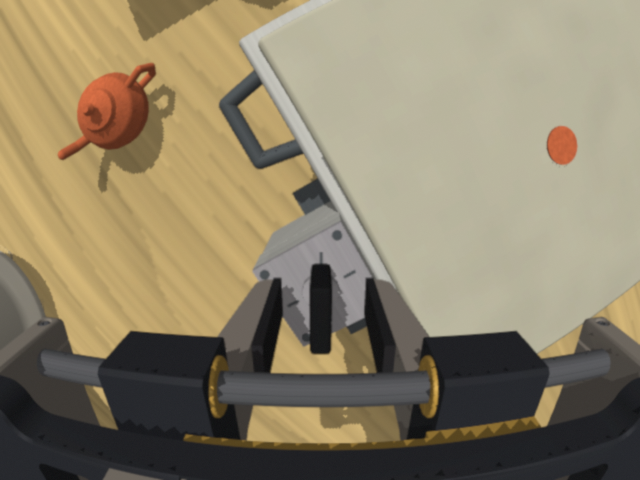

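The open fingers (cols 280 and 367) straddle the bow at col 320, nearly centred. Closing.

>>> {"fn": "drive_tool", "kwargs": {
  "rows": [
    {"dx":0,"dy":-0.001,"dz":0.003,"ax":0,"ay":0,"az":0},
    {"dx":0,"dy":-0.001,"dz":0.003,"ax":0,"ay":0,"az":0}
  ]
}}

```text
clock: 3.7
tcp_pos: [0.4971, -0.2042, 0.2146]
tool_rot: [[0.622, 0.783, 0.001], [0.783, -0.622, -0.001], [0.0, 0.002, -1.0]]
force: [-0.2, 0.5, 0.5]
opening: 0.0412
gripper_force: 0.0
```

>>> {"fn": "drive_tool", "kwargs": {
  "fingers": -1,
  "rows": [
    {"dx":0,"dy":0,"dz":0,"ax":0,"ay":0,"az":0},
    {"dx":0,"dy":0,"dz":0,"ax":0,"ay":0,"az":0},
    {"dx":0,"dy":0,"dz":0,"ax":0,"ay":0,"az":0},
    {"dx":0,"dy":0,"dz":0,"ax":0,"ay":0,"az":0}
  ]
}}

```text
clock: 4.1
tcp_pos: [0.4967, -0.204, 0.2136]
tool_rot: [[0.622, 0.783, -0.0], [0.783, -0.622, 0.0], [0.0, -0.0, -1.0]]
force: [-0.5, 0.7, -0.5]
opening: 0.0114
gripper_force: 0.0
```

Run:
```python
from h import *
go(.497,-.204,.215,51.4);s=manip.read_state();print(s["tcp_pos"],s["force"],s["moment"],s["opening"],s["gripper_force"])
```

```text
d [ 0.0002  0.0002 -0.0014] a [-0.     -0.      0.0026] q6 0.056 t 4.1
[ 0.49670986 -0.20399479  0.21363357] [-0.46108957  0.74504727 -0.4668131 ] [-0.04650169  0.0724093   0.01757891] 0.011407105767034256 0.0
```

>>> {"fn": "drive_tool", "kwargs": {
  "rows": [
    {"dx":0,"dy":0,"dz":0,"ax":0,"ay":0,"az":0},
    {"dx":0,"dy":0,"dz":0,"ax":0,"ay":0,"az":0.06},
    {"dx":0,"dy":0,"dz":0,"ax":0,"ay":0,"az":0.15},
    {"dx":0,"dy":0,"dz":0,"ax":0,"ay":0,"az":0.26},
    {"dx":0,"dy":0,"dz":0,"ax":0,"ay":0,"az":0.38}
  ]
}}

```text
clock: 4.6
tcp_pos: [0.4969, -0.2042, 0.2136]
tool_rot: [[0.87, 0.493, 0.0], [0.493, -0.87, -0.001], [0.0, 0.001, -1.0]]
force: [-0.1, -1.0, -0.4]
opening: 0.01
gripper_force: 30.0
```

>>> {"fn": "drive_tool", "kwargs": {
  "rows": [
    {"dx":0,"dy":0,"dz":0,"ax":0,"ay":0,"az":0.12},
    {"dx":0,"dy":0,"dz":0,"ax":0,"ay":0,"az":0.24},
    {"dx":0,"dy":0,"dz":0,"ax":0,"ay":0,"az":0.36},
    {"dx":0,"dy":0,"dz":0,"ax":0,"ay":0,"az":0.48},
    {"dx":0,"dy":0,"dz":0,"ax":0,"ay":0,"az":0.56}
  ]
}}

```text
clock: 5.1
tcp_pos: [0.4969, -0.2045, 0.2136]
tool_rot: [[0.999, -0.044, 0.0], [-0.044, -0.999, -0.001], [0.001, 0.001, -1.0]]
force: [0.7, -2.7, -1.3]
opening: 0.0093
gripper_force: 30.0
```

Run:
```python
from h import *
go(.497,-.204,.2136,-14.6);s=manip.read_state();print(s["tcp_pos"],s["force"],s["moment"],s["opening"],s["gripper_force"])
```

```text
d [ 0.0001 -0.0005  0.    ] a [ 0.0012 -0.0007  0.2104] q6 1.0 t 5.1
[ 0.49687616 -0.2045286   0.21364739] [ 0.65103549 -2.65851375 -1.30225495] [-0.37806196 -0.02048193  0.06504114] 0.009335861760948087 29.99914526939392
```

>>> {"fn": "drive_tool", "kwargs": {
  "rows": [
    {"dx":0,"dy":0,"dz":0,"ax":0,"ay":0,"az":0.08},
    {"dx":0,"dy":0,"dz":0,"ax":0,"ay":0,"az":0.16},
    {"dx":0,"dy":0,"dz":0,"ax":0,"ay":0,"az":0.2},
    {"dx":0,"dy":0,"dz":0,"ax":0,"ay":0,"az":0.2}
  ]
}}

```text
clock: 5.5
tcp_pos: [0.4968, -0.2046, 0.2137]
tool_rot: [[0.971, -0.238, 0.0], [-0.238, -0.971, -0.001], [0.001, 0.001, -1.0]]
force: [0.1, -3.0, -0.1]
opening: 0.01
gripper_force: 30.0
```

Run:
```python
from h import *
go(.497,-.204,.2136,-14.6);s=manip.read_state();print(s["tcp_pos"],s["force"],s["moment"],s["opening"],s["gripper_force"])
```

```text
d [ 0.     -0.0006  0.0001] a [ 0.0012 -0.0007  0.0144] q6 1.196 t 5.5
[ 0.49683482 -0.20460527  0.21365584] [ 0.10204392 -2.99318963 -0.09607002] [-0.49064426 -0.00931863  0.00917237] 0.009958671879936442 30.00054359436035
```

>>> {"fn": "drive_tool", "kwargs": {
  "rows": [
    {"dx":0,"dy":0,"dz":0,"ax":0,"ay":0,"az":0.04},
    {"dx":0,"dy":0,"dz":0,"ax":0,"ay":0,"az":0.06},
    {"dx":0,"dy":0,"dz":0,"ax":0,"ay":0,"az":0.06}
  ]
}}

```text
clock: 5.8
tcp_pos: [0.4968, -0.2045, 0.2137]
tool_rot: [[0.955, -0.295, 0.0], [-0.295, -0.955, -0.001], [0.001, 0.001, -1.0]]
force: [0.6, -4.1, -2.0]
opening: 0.0102
gripper_force: 30.0
```

Run:
```python
from h import *
go(.497,-.204,.2136,-8.6);s=manip.read_state();print(s["tcp_pos"],s["force"],s["moment"],s["opening"],s["gripper_force"])
```

```text
d [ 0.     -0.0006  0.0001] a [ 0.0012 -0.0005 -0.1496] q6 1.256 t 5.8
[ 0.49679316 -0.20453661  0.2136514 ] [ 0.55305115 -4.09918675 -2.0166025 ] [-0.74190694  0.02400233  0.0300707 ] 0.010200005979132796 30.00044882297516
```

>>> {"fn": "drive_tool", "kwargs": {
  "rows": [
    {"dx":0,"dy":0,"dz":0,"ax":0,"ay":0,"az":-0.08},
    {"dx":0,"dy":-0.0005,"dz":0,"ax":0,"ay":0,"az":-0.13},
    {"dx":0,"dy":-0.0005,"dz":0,"ax":0,"ay":0,"az":-0.13}
  ]
}}

```text
clock: 6.1
tcp_pos: [0.4971, -0.2038, 0.2137]
tool_rot: [[0.986, -0.168, 0.001], [-0.168, -0.986, -0.001], [0.001, 0.001, -1.0]]
force: [1.1, -3.5, -1.0]
opening: 0.01
gripper_force: 30.0
```

>>> {"fn": "drive_tool", "kwargs": {
  "fingers": -0.1,
  "rows": [
    {"dx":0,"dy":0,"dz":0,"ax":0,"ay":0,"az":0},
    {"dx":0,"dy":0,"dz":0,"ax":0,"ay":0,"az":0},
    {"dx":0,"dy":0,"dz":0,"ax":0,"ay":0,"az":0},
    {"dx":0,"dy":0,"dz":-0.03,"ax":0,"ay":0,"az":0},
    {"dx":0,"dy":0,"dz":-0.08,"ax":0,"ay":0,"az":0}
  ]
}}

```text
clock: 6.6
tcp_pos: [0.4948, -0.2018, 0.2905]
tool_rot: [[0.985, -0.17, -0.007], [-0.17, -0.986, 0.006], [-0.008, -0.004, -1.0]]
force: [0.1, -0.9, 0.2]
opening: 0.0412
gripper_force: 0.0
```

>>> {"fn": "drive_tool", "kwargs": {
  "rows": [
    {"dx":0,"dy":0,"dz":-0.02,"ax":0,"ay":0,"az":-0.14},
    {"dx":0,"dy":0,"dz":-0.02,"ax":0,"ay":0,"az":-0.28},
    {"dx":0,"dy":0,"dz":-0.02,"ax":0,"ay":0,"az":-0.42},
    {"dx":0,"dy":0,"dz":-0.02,"ax":0,"ay":0,"az":-0.56},
    {"dx":0,"dy":0,"dz":-0.02,"ax":0,"ay":0,"az":-0.7}
  ]
}}

```text
clock: 7.1
tcp_pos: [0.4968, -0.2031, 0.3136]
tool_rot: [[0.86, 0.51, -0.0], [0.51, -0.86, 0.001], [0.0, -0.001, -1.0]]
force: [0.1, 0.3, 0.2]
opening: 0.0413
gripper_force: 0.0
```

>>> {"fn": "drive_tool", "kwargs": {
  "rows": [
    {"dx":0,"dy":0,"dz":0,"ax":0,"ay":0,"az":-0.14},
    {"dx":0,"dy":0,"dz":0,"ax":0,"ay":0,"az":-0.28},
    {"dx":0,"dy":0,"dz":0,"ax":0,"ay":0,"az":-0.42},
    {"dx":0,"dy":0,"dz":0,"ax":0,"ay":0,"az":-0.56},
    {"dx":0,"dy":0,"dz":0,"ax":0,"ay":0,"az":-0.7}
  ]
}}

```text
clock: 7.6
tcp_pos: [0.4968, -0.2031, 0.3135]
tool_rot: [[0.329, 0.944, -0.0], [0.944, -0.329, 0.001], [0.001, -0.001, -1.0]]
force: [0.4, 0.8, 0.1]
opening: 0.0417
gripper_force: 0.0
```

>>> {"fn": "drive_tool", "kwargs": {
  "rows": [
    {"dx":0,"dy":0,"dz":0,"ax":0,"ay":0,"az":-0.14},
    {"dx":0,"dy":0,"dz":0,"ax":0,"ay":0,"az":-0.28},
    {"dx":0,"dy":0,"dz":0,"ax":0,"ay":0,"az":-0.42},
    {"dx":0,"dy":0,"dz":0,"ax":0,"ay":0,"az":-0.56},
    {"dx":0,"dy":0,"dz":0,"ax":0,"ay":0,"az":-0.7}
  ]
}}

```text
clock: 8.1
tcp_pos: [0.4968, -0.2031, 0.3135]
tool_rot: [[-0.357, 0.934, -0.0], [0.934, 0.357, 0.001], [0.001, -0.0, -1.0]]
force: [-0.4, 0.5, -0.2]
opening: 0.0412
gripper_force: 0.0
```

>>> {"fn": "drive_tool", "kwargs": {
  "rows": [
    {"dx":0,"dy":0,"dz":0,"ax":0,"ay":0,"az":-0.14},
    {"dx":0,"dy":0,"dz":0,"ax":0,"ay":0,"az":-0.28},
    {"dx":0,"dy":0,"dz":0,"ax":0,"ay":0,"az":-0.42},
    {"dx":0,"dy":0,"dz":0,"ax":0,"ay":0,"az":-0.56},
    {"dx":0,"dy":0,"dz":0,"ax":0,"ay":0,"az":-0.7}
  ]
}}

```text
clock: 8.6
tcp_pos: [0.4968, -0.2031, 0.3135]
tool_rot: [[-0.875, 0.485, -0.0], [0.485, 0.875, 0.001], [0.001, 0.0, -1.0]]
force: [-0.1, 0.7, -0.4]
opening: 0.0413
gripper_force: 0.0
```

Run:
```python
from h import *
go(.497,-.2045,.314,171.4)
```

```text
d [-0.0009 -0.0011 -0.0005] a [ 0.0006 -0.0006 -0.3559] q6 -1.678 t 8.6
```

>>> {"fn": "drive_tool", "kwargs": {
  "rows": [
    {"dx":-0.001,"dy":-0.001,"dz":0,"ax":0,"ay":0,"az":-0.14},
    {"dx":-0.001,"dy":-0.001,"dz":0,"ax":0,"ay":0,"az":-0.28},
    {"dx":-0.001,"dy":-0.001,"dz":0,"ax":0,"ay":0,"az":-0.356},
    {"dx":-0.001,"dy":-0.001,"dz":0,"ax":0,"ay":0,"az":-0.356},
    {"dx":-0.001,"dy":-0.001,"dz":0,"ax":0,"ay":0,"az":-0.356}
  ]
}}

```text
clock: 9.1
tcp_pos: [0.4972, -0.2046, 0.3136]
tool_rot: [[-0.988, 0.157, -0.0], [0.157, 0.988, 0.0], [0.0, 0.0, -1.0]]
force: [-0.3, 1.3, 0.2]
opening: 0.0411
gripper_force: 0.0
```

Run:
```python
from h import *
im,ci=grab("wrist","w4.png"); np.savez("w4.npz",K=ci[0],T=ci[1])
u,v=proj("wrist",[.497,-.2045,.23],ci); print(u,v)
bow(im,ci,u,v,.244,45)
go(.497,-.2045,.213,171.4)
cv2.imwrite("pics/w4c.png",cv2.resize(im[150:310,230:410],None,fx=4,fy=3.7,interpolation=cv2.INTER_CUBIC))
```

```text
322.7162746667409 247.0561019768598
bow [ 41  16  13  56 672] centre [ 0.4946 -0.2033] yaw -9.1 len 0.0388 wid 0.0082
d [2.000e-04 1.000e-04 1.006e-01] a [ 0.0002 -0.0002 -0.0073] q6 -2.029 t 9.15
```

View pics/w4c.png

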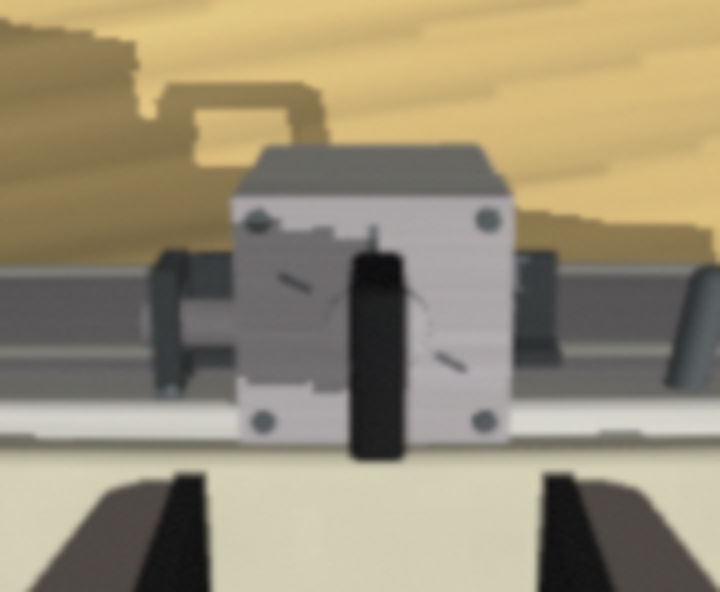

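The bolt sits through the keeper (crop (165,320)), and the key lines up with the keyhole at yaw −9°. Next: get the lock centre from this same tool orientation, then grip.

Run:
```python
from h import *
f=np.load("w4.npz"); ci=(f["K"],f["T"])
P=np.array([onz("wrist",230+x/4,150+y/3.7,.205,ci)[:2] for x,y in((258,221),(488,219),(485,421),(263,421))])
print(P.mean(0)); d=P[1]-P[0]; print(np.degrees(np.arctan2(d[1],d[0])))
d=P[2]-P[3]; print(np.degrees(np.arctan2(d[1],d[0])))
go(.497,-.2045,.213,171.2)
```

```text
[ 0.49672394 -0.20391891]
81.49250659438614
80.92488120983076
d [2.000e-04 1.000e-04 1.006e-01] a [ 0.0002 -0.0002 -0.0039] q6 -2.029 t 9.15
```

>>> {"fn": "drive_tool", "kwargs": {
  "rows": [
    {"dx":0,"dy":0,"dz":0.03,"ax":0,"ay":0,"az":0},
    {"dx":0,"dy":0,"dz":0.07,"ax":0,"ay":0,"az":0},
    {"dx":0,"dy":0,"dz":0.1,"ax":0,"ay":0,"az":0},
    {"dx":0,"dy":0,"dz":0.1,"ax":0,"ay":0,"az":0},
    {"dx":0,"dy":0,"dz":0.1,"ax":0,"ay":0,"az":0}
  ]
}}

```text
clock: 9.65
tcp_pos: [0.4973, -0.2048, 0.2142]
tool_rot: [[-0.988, 0.156, -0.0], [0.156, 0.988, 0.0], [0.0, 0.0, -1.0]]
force: [0.1, 0.3, 1.1]
opening: 0.0409
gripper_force: 0.0
```

>>> {"fn": "drive_tool", "kwargs": {
  "fingers": -1,
  "rows": [
    {"dx":0,"dy":0,"dz":0,"ax":0,"ay":0,"az":0},
    {"dx":0,"dy":0,"dz":0,"ax":0,"ay":0,"az":0},
    {"dx":0,"dy":0,"dz":0,"ax":0,"ay":0,"az":0},
    {"dx":0,"dy":0,"dz":0,"ax":0,"ay":0,"az":0},
    {"dx":0,"dy":0,"dz":0,"ax":0,"ay":0,"az":0}
  ]
}}

```text
clock: 10.15
tcp_pos: [0.4976, -0.205, 0.2144]
tool_rot: [[-0.988, 0.155, 0.001], [0.155, 0.988, -0.001], [-0.001, -0.0, -1.0]]
force: [-0.5, 0.5, 1.6]
opening: 0.0096
gripper_force: 30.0
```

Run:
```python
from h import *
go(.497,-.2045,.213,171.2);s=manip.read_state();print(s["tcp_pos"],s["force"],s["moment"],s["opening"],s["gripper_force"])
```

```text
d [0.0007 0.0004 0.0014] a [-0.0004  0.0011 -0.0022] q6 -2.031 t 10.15
[ 0.49760067 -0.20499716  0.21435447] [-0.47801433  0.50106995  1.56778516] [0.12426633 0.0465147  0.01872061] 0.009649965413479037 30.000638365745544
```

>>> {"fn": "drive_tool", "kwargs": {
  "rows": [
    {"dx":0,"dy":0,"dz":-0.005,"ax":0,"ay":0,"az":0},
    {"dx":0,"dy":0,"dz":-0.012,"ax":0,"ay":0,"az":0},
    {"dx":0,"dy":0,"dz":-0.02,"ax":0,"ay":0,"az":0},
    {"dx":0,"dy":0,"dz":-0.03,"ax":0,"ay":0,"az":0},
    {"dx":0,"dy":0,"dz":-0.05,"ax":0,"ay":0,"az":0}
  ]
}}

```text
clock: 10.65
tcp_pos: [0.4966, -0.2044, 0.2634]
tool_rot: [[-0.988, 0.155, -0.002], [0.155, 0.988, 0.001], [0.002, 0.001, -1.0]]
force: [-0.4, -0.2, -0.6]
opening: 0.0098
gripper_force: 30.0
```

Run:
```python
from h import *
s=manip.read_state();print(s["tcp_pos"],s["force"],s["moment"],s["opening"],s["gripper_force"])
go(.58,.263,.25,166)
im,ci=grab("wrist","w5.png"); np.savez("w5.npz",K=ci[0],T=ci[1])
s=manip.read_state();p=s["tcp_pos"];print(proj("wrist",p+[0,0,.03],ci)); bow(im,ci,*proj("wrist",p+[0,0,.03],ci),p[2]+.03,60)
```

```text
[ 0.49658467 -0.2044034   0.26336986] [-0.44616643 -0.24006565 -0.62744618] [ 0.04240627 -0.00138971  0.01240512] 0.00983625851563082 29.99992400407791
d [-0.0099  0.4747  0.0139] a [ 0.001  -0.0024  0.0885] q6 -2.031 t 10.65
(np.float64(320.4663720605455), np.float64(334.9280438588324))
bow [  30    0   67  103 3935] centre [ 0.5027 -0.2052] yaw -9.1 len 0.0493 wid 0.0294
```

>>> {"fn": "drive_tool", "kwargs": {
  "rows": [
    {"dx":-0.001,"dy":0.02,"dz":0,"ax":0,"ay":0,"az":0.01},
    {"dx":-0.002,"dy":0.06,"dz":0,"ax":0,"ay":0,"az":0.02},
    {"dx":-0.003,"dy":0.105,"dz":0,"ax":0,"ay":0,"az":0.03},
    {"dx":-0.004,"dy":0.15,"dz":0,"ax":0,"ay":0,"az":0.04},
    {"dx":-0.005,"dy":0.195,"dz":0,"ax":0,"ay":0,"az":0.05}
  ]
}}

```text
clock: 11.2
tcp_pos: [0.5327, -0.0114, 0.2641]
tool_rot: [[-0.979, 0.205, 0.001], [0.205, 0.979, -0.0], [-0.001, -0.0, -1.0]]
force: [1.5, -0.4, -0.2]
opening: 0.0101
gripper_force: 30.0
```

>>> {"fn": "drive_tool", "kwargs": {
  "rows": [
    {"dx":-0.008,"dy":0.045,"dz":0,"ax":0,"ay":0,"az":0.01},
    {"dx":-0.012,"dy":0.09,"dz":0,"ax":0,"ay":0,"az":0.02},
    {"dx":-0.015,"dy":0.135,"dz":0,"ax":0,"ay":0,"az":0.03},
    {"dx":-0.018,"dy":0.18,"dz":0,"ax":0,"ay":0,"az":0.04},
    {"dx":-0.018,"dy":0.215,"dz":0,"ax":0,"ay":0,"az":0.04}
  ]
}}

```text
clock: 11.7
tcp_pos: [0.5944, 0.1964, 0.2638]
tool_rot: [[-0.97, 0.242, 0.001], [0.242, 0.97, 0.0], [-0.001, 0.001, -1.0]]
force: [-0.0, -0.6, -1.6]
opening: 0.0096
gripper_force: 30.0
```

>>> {"fn": "drive_tool", "kwargs": {
  "rows": [
    {"dx":0,"dy":0.03,"dz":0,"ax":0,"ay":0,"az":0},
    {"dx":0,"dy":0.045,"dz":0,"ax":0,"ay":0,"az":0},
    {"dx":0,"dy":0.045,"dz":0,"ax":0,"ay":0,"az":0},
    {"dx":0,"dy":0.045,"dz":0,"ax":0,"ay":0,"az":0}
  ]
}}

```text
clock: 12.1
tcp_pos: [0.605, 0.2365, 0.2636]
tool_rot: [[-0.97, 0.244, -0.0], [0.244, 0.97, -0.001], [-0.0, -0.001, -1.0]]
force: [-1.5, -0.8, 0.3]
opening: 0.0097
gripper_force: 30.0
```

Run:
```python
from h import *
s=manip.read_state();print(s["tcp_pos"],s["opening"])
go(.58,.263,.25,166)
im,ci=grab("wrist","w6.png"); np.savez("w6.npz",K=ci[0],T=ci[1])
print(proj("wrist",[.579,.264,.098],ci)); 
u,v=proj("wrist",[.579,.2636,.098],ci); g=cv2.cvtColor(im,cv2.COLOR_BGR2GRAY)
c,r=block(im,ci,u,v,.098,45)
cv2.imwrite("pics/w6c.png",cv2.resize(im[130:380,200:440],None,fx=2.4,fy=2.4,interpolation=cv2.INTER_CUBIC))
```

```text
[0.60497701 0.23645772 0.26360298] 0.009720369543161972
d [0.0307 0.0197 0.0136] a [-0.0008  0.     -0.0019] q6 -1.137 t 12.1
(np.float64(345.1717071247682), np.float64(187.16287055565383))
block (314, 158, 62, 60) ((579.6637573242188, 263.3129577636719), (55.39165496826172, 54.459781646728516), 75.238525390625)
```

View pics/w6c.png

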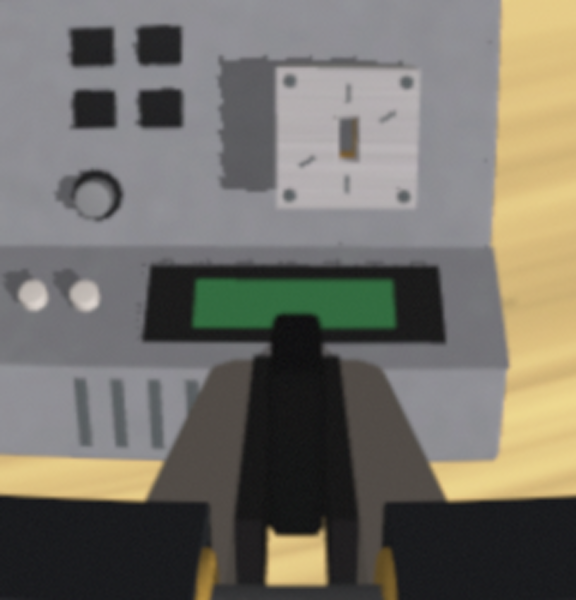

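The key is held upright in the fingers. The switch slot is at crop (348,139), with screws at (289,80), (406,82), (404,197) and (289,196).

Run:
```python
from h import *
f=np.load("w6.npz"); ci=(f["K"],f["T"])
P=np.array([onz("wrist",200+x/2.4,130+y/2.4,.098,ci)[:2] for x,y in((289,80),(406,82),(404,197),(289,196))])
S=P.mean(0); print("S",S)
for a,b in((0,1),(3,2)): d=P[b]-P[a]; print(np.degrees(np.arctan2(d[1],d[0]))%180-90)
t=(S+[.579,.2637])/2+[.0005,-.0009]; print(t); go(*t,.135,166)
```

```text
S [0.57961031 0.26341578]
-14.636896332697376
-14.450525301950336
[0.57980516 0.26265789]
d [0.031  0.0197 0.1287] a [-0.0007  0.0001 -0.0026] q6 -1.137 t 12.15
```

>>> {"fn": "drive_tool", "kwargs": {
  "rows": [
    {"dx":0.016,"dy":0.01,"dz":0,"ax":0,"ay":0,"az":0},
    {"dx":0.031,"dy":0.02,"dz":0.02,"ax":0,"ay":0,"az":0},
    {"dx":0.031,"dy":0.02,"dz":0.06,"ax":0,"ay":0,"az":0},
    {"dx":0.031,"dy":0.02,"dz":0.1,"ax":0,"ay":0,"az":0},
    {"dx":0.031,"dy":0.02,"dz":0.129,"ax":0,"ay":0,"az":0}
  ]
}}

```text
clock: 12.65
tcp_pos: [0.5776, 0.2642, 0.1322]
tool_rot: [[-0.97, 0.244, -0.003], [0.244, 0.97, -0.0], [0.003, -0.001, -1.0]]
force: [-0.7, 1.1, -1.3]
opening: 0.0099
gripper_force: 30.0
```

>>> {"fn": "drive_tool", "kwargs": {
  "rows": [
    {"dx":0,"dy":0,"dz":0,"ax":0,"ay":0,"az":0},
    {"dx":0,"dy":0,"dz":0,"ax":0,"ay":0,"az":0},
    {"dx":0,"dy":0,"dz":0,"ax":0,"ay":0,"az":0}
  ]
}}

```text
clock: 12.95
tcp_pos: [0.5812, 0.2648, 0.1376]
tool_rot: [[-0.97, 0.244, 0.004], [0.244, 0.97, 0.001], [-0.004, 0.002, -1.0]]
force: [-0.1, -0.8, 0.3]
opening: 0.0099
gripper_force: 30.0
```

Run:
```python
from h import *
s=manip.read_state();print(s["tcp_pos"],s["force"])
go(.5798,.2627,.123,165.8)
```

```text
[0.58119461 0.26477043 0.13761172] [-0.09343167 -0.83005287  0.31528794]
d [ 0.0009 -0.0024  0.0146] a [0.0022 0.0039 0.0018] q6 -1.086 t 12.95
```

>>> {"fn": "drive_tool", "kwargs": {
  "rows": [
    {"dx":0,"dy":-0.001,"dz":0,"ax":0,"ay":0,"az":0},
    {"dx":0,"dy":-0.001,"dz":0,"ax":0,"ay":0,"az":0},
    {"dx":0,"dy":-0.001,"dz":0,"ax":0,"ay":0,"az":0},
    {"dx":0,"dy":-0.001,"dz":0,"ax":0,"ay":0,"az":0},
    {"dx":0,"dy":-0.001,"dz":0,"ax":0,"ay":0,"az":0}
  ]
}}

```text
clock: 13.45
tcp_pos: [0.5795, 0.2634, 0.1346]
tool_rot: [[-0.97, 0.243, -0.0], [0.243, 0.97, 0.0], [0.0, 0.0, -1.0]]
force: [-0.1, 1.0, -0.5]
opening: 0.0099
gripper_force: 30.0
```

Run:
```python
from h import *
s=manip.read_state();print(s["tcp_pos"],s["force"],s["qvel"].round(3))
go(.5798,.2627,.123,165.8)
```

```text
[0.57950592 0.26343826 0.13462382] [-0.14019005  1.01439001 -0.53981172] [ 0.001  0.     0.002 -0.001 -0.    -0.001]
d [-0.0005 -0.0006  0.0116] a [ 0.     -0.0001  0.002 ] q6 -1.088 t 13.45
```

>>> {"fn": "drive_tool", "kwargs": {
  "rows": [
    {"dx":0,"dy":-0.0005,"dz":0.003,"ax":0,"ay":0,"az":0},
    {"dx":0,"dy":-0.0005,"dz":0.006,"ax":0,"ay":0,"az":0},
    {"dx":0,"dy":-0.0005,"dz":0.009,"ax":0,"ay":0,"az":0},
    {"dx":0,"dy":-0.0005,"dz":0.012,"ax":0,"ay":0,"az":0},
    {"dx":0,"dy":-0.0005,"dz":0.014,"ax":0,"ay":0,"az":0}
  ]
}}

```text
clock: 13.95
tcp_pos: [0.5796, 0.2629, 0.1203]
tool_rot: [[-0.97, 0.243, 0.0], [0.243, 0.97, -0.0], [-0.0, -0.0, -1.0]]
force: [0.1, -0.7, 0.1]
opening: 0.01
gripper_force: 30.0
```

>>> {"fn": "drive_tool", "kwargs": {
  "rows": [
    {"dx":0,"dy":0,"dz":0,"ax":0,"ay":0,"az":0},
    {"dx":0,"dy":0,"dz":0,"ax":0,"ay":0,"az":0}
  ]
}}

```text
clock: 14.15
tcp_pos: [0.5795, 0.2628, 0.1205]
tool_rot: [[-0.97, 0.243, 0.0], [0.243, 0.97, -0.0], [-0.0, -0.0, -1.0]]
force: [1.1, -0.7, -0.8]
opening: 0.0101
gripper_force: 30.0
```

Run:
```python
from h import *
s=manip.read_state();print(s["tcp_pos"],s["force"],s["moment"])
```

```text
[0.57953111 0.26282911 0.12050535] [ 1.05551214 -0.66384097 -0.83954865] [-0.0371361  -0.30962157 -0.05813948]
```

>>> {"fn": "drive_tool", "kwargs": {
  "rows": [
    {"dx":0,"dy":0,"dz":0.003,"ax":0,"ay":0,"az":0},
    {"dx":0,"dy":0,"dz":0.006,"ax":0,"ay":0,"az":0},
    {"dx":0,"dy":0,"dz":0.009,"ax":0,"ay":0,"az":0},
    {"dx":0,"dy":0,"dz":0.012,"ax":0,"ay":0,"az":0},
    {"dx":0,"dy":0,"dz":0.013,"ax":0,"ay":0,"az":0}
  ]
}}

```text
clock: 14.65
tcp_pos: [0.5796, 0.2629, 0.1074]
tool_rot: [[-0.97, 0.243, 0.0], [0.243, 0.97, -0.0], [-0.0, -0.0, -1.0]]
force: [0.4, -0.8, 5.7]
opening: 0.0097
gripper_force: 30.0
```

>>> {"fn": "drive_tool", "kwargs": {
  "rows": [
    {"dx":0,"dy":0,"dz":0.0005,"ax":0,"ay":0,"az":0},
    {"dx":0,"dy":0,"dz":0.001,"ax":0,"ay":0,"az":0},
    {"dx":0,"dy":0,"dz":0.001,"ax":0,"ay":0,"az":0}
  ]
}}

```text
clock: 14.95
tcp_pos: [0.5796, 0.2629, 0.1073]
tool_rot: [[-0.97, 0.243, 0.0], [0.243, 0.97, -0.0], [-0.0, -0.0, -1.0]]
force: [-0.7, -2.2, 5.1]
opening: 0.0097
gripper_force: 30.0
```

Run:
```python
from h import *
s=manip.read_state();print(s["tcp_pos"],s["force"],s["moment"])
```

```text
[0.57957072 0.26287737 0.10734767] [-0.6717519  -2.18718747  5.14048939] [-0.30893224  0.13272722 -0.07426725]
```

The shoulder met the face at TCP z 0.1074, as predicted, so the key is home. Turning on.

>>> {"fn": "drive_tool", "kwargs": {
  "rows": [
    {"dx":0,"dy":0,"dz":0,"ax":0,"ay":0,"az":0.06},
    {"dx":0,"dy":0,"dz":0,"ax":0,"ay":0,"az":0.16},
    {"dx":0,"dy":0,"dz":0,"ax":0,"ay":0,"az":0.27},
    {"dx":0,"dy":0,"dz":0,"ax":0,"ay":0,"az":0.38},
    {"dx":0,"dy":0,"dz":0,"ax":0,"ay":0,"az":0.5}
  ]
}}

```text
clock: 15.45
tcp_pos: [0.5795, 0.2624, 0.1074]
tool_rot: [[-0.732, 0.682, 0.0], [0.682, 0.732, -0.001], [-0.001, -0.001, -1.0]]
force: [-1.7, -3.2, 6.7]
opening: 0.0101
gripper_force: 30.0
```

>>> {"fn": "drive_tool", "kwargs": {
  "rows": [
    {"dx":0,"dy":0,"dz":0,"ax":0,"ay":0,"az":0.12},
    {"dx":0,"dy":0,"dz":0,"ax":0,"ay":0,"az":0.24},
    {"dx":0,"dy":0,"dz":0,"ax":0,"ay":0,"az":0.36},
    {"dx":0,"dy":0,"dz":0,"ax":0,"ay":0,"az":0.46},
    {"dx":0,"dy":0,"dz":0,"ax":0,"ay":0,"az":0.54}
  ]
}}

```text
clock: 15.95
tcp_pos: [0.5792, 0.2623, 0.1073]
tool_rot: [[-0.278, 0.961, -0.001], [0.961, 0.278, -0.001], [-0.001, -0.001, -1.0]]
force: [-2.1, -3.3, 7.2]
opening: 0.0099
gripper_force: 30.0
```

>>> {"fn": "drive_tool", "kwargs": {
  "rows": [
    {"dx":0,"dy":0,"dz":0,"ax":0,"ay":0,"az":0.06},
    {"dx":0,"dy":0,"dz":0,"ax":0,"ay":0,"az":0.12},
    {"dx":0,"dy":0,"dz":0,"ax":0,"ay":0,"az":0.16},
    {"dx":0,"dy":0,"dz":0,"ax":0,"ay":0,"az":0.18},
    {"dx":0,"dy":0,"dz":0,"ax":0,"ay":0,"az":0.18}
  ]
}}

```text
clock: 16.45
tcp_pos: [0.5791, 0.2623, 0.1074]
tool_rot: [[-0.105, 0.994, -0.001], [0.994, 0.105, -0.001], [-0.001, -0.001, -1.0]]
force: [-2.0, -2.7, 6.7]
opening: 0.0098
gripper_force: 30.0
```

Run:
```python
from h import *
s=manip.read_state();print(s["tcp_pos"],s["force"],s["moment"],s["opening"]); go(*s["tcp_pos"],105.8-6)
```

```text
[0.57905382 0.26233337 0.10735809] [-2.04421636 -2.66388687  6.67449355] [-0.7495087   0.56716018  0.10277232] 0.009834534088325035
d [0. 0. 0.] a [-0.0012  0.0013 -0.0661] q6 0.132 t 16.45
```

>>> {"fn": "drive_tool", "kwargs": {
  "rows": [
    {"dx":0,"dy":0,"dz":0,"ax":0,"ay":0,"az":0.04},
    {"dx":0,"dy":0,"dz":0,"ax":0,"ay":0,"az":0.04},
    {"dx":0,"dy":0,"dz":0,"ax":0,"ay":0,"az":0.01}
  ]
}}

```text
clock: 16.75
tcp_pos: [0.5791, 0.2624, 0.1074]
tool_rot: [[-0.096, 0.995, -0.001], [0.995, 0.096, -0.001], [-0.001, -0.001, -1.0]]
force: [-2.1, -3.7, 7.3]
opening: 0.0099
gripper_force: 30.0
```

>>> {"fn": "drive_tool", "kwargs": {
  "fingers": -0.1,
  "rows": [
    {"dx":0,"dy":0,"dz":0,"ax":0,"ay":0,"az":0},
    {"dx":0,"dy":0,"dz":0,"ax":0,"ay":0,"az":0},
    {"dx":0,"dy":0,"dz":0,"ax":0,"ay":0,"az":0},
    {"dx":0,"dy":0,"dz":-0.03,"ax":0,"ay":0,"az":0},
    {"dx":0,"dy":0,"dz":-0.08,"ax":0,"ay":0,"az":0}
  ]
}}

```text
clock: 17.25
tcp_pos: [0.5762, 0.2623, 0.1825]
tool_rot: [[-0.095, 0.995, -0.01], [0.996, 0.095, -0.002], [-0.001, -0.01, -1.0]]
force: [0.6, 0.0, -0.8]
opening: 0.0415
gripper_force: 0.0
```

>>> {"fn": "drive_tool", "kwargs": {
  "rows": [
    {"dx":0,"dy":0,"dz":-0.03,"ax":0,"ay":0,"az":0},
    {"dx":0,"dy":0,"dz":-0.03,"ax":0,"ay":0,"az":0},
    {"dx":0,"dy":0,"dz":-0.03,"ax":0,"ay":0,"az":0},
    {"dx":0,"dy":0,"dz":-0.03,"ax":0,"ay":0,"az":0},
    {"dx":0,"dy":0,"dz":-0.03,"ax":0,"ay":0,"az":0}
  ]
}}

```text
clock: 17.75
tcp_pos: [0.5782, 0.2627, 0.2142]
tool_rot: [[-0.095, 0.995, -0.004], [0.995, 0.095, -0.001], [-0.001, -0.004, -1.0]]
force: [0.2, 0.1, -0.4]
opening: 0.0414
gripper_force: 0.0
```

Run:
```python
from h import *
im,ci=grab("wrist","w7.png")
s=manip.read_state();print(s["tcp_pos"],s["force"],s["opening"])
bow(im,ci,*proj("wrist",[.579,.263,.12],ci),.137,40)
g=cv2.cvtColor(im,cv2.COLOR_BGR2GRAY); u,v=proj("wrist",[.579,.263,.137],ci)
print(u,v,proj("wrist",[.579,.263,.098],ci)); print((g[int(v)-30:int(v)+45:4,int(u)-40:int(u)+42:4]))
```

```text
[0.57844452 0.26270889 0.21457046] [0.36704604 0.24890411 0.54790022] 0.04143330589705838
bow [ 33  14  15  54 650] centre [0.5786 0.2651] yaw -81.6 len 0.0387 wid 0.0086
324.4674391943166 250.12011466663134 (np.float64(324.44202009096676), np.float64(235.41097011848845))
[[130 129  92 157 159 159 158 160 102  21  20  24 157 164 158 165 165 160
  152  86 141]
 [130 129 112 159 158 160 158 155  88  21  23  23 155 159 160 166 162 160
  162 158 154]
 [130 127 147 159 136 107 142 127  67  28  30  28 153 153 163 164 159 159
  161 161 136]
 [130  90 157 158 157 158 152  99  87  28  29  28 159 159 165 163 161 161
  160 158 127]
 [129 118 159 159 159 157 124 102  92  28  27  29 157 163 165 161 160 162
  160 145 128]
 [119 151 158 159 160 147 106 102  93  28  28  29 142 162 159 149 160 161
  160 128 128]
 [ 98 157 157 159 158 114 103 102  93  27  29  29 124 164 160 150 121 161
  152 127 129]
 [120 138 144 159 158 109 102 101 100  27  28  28 127 163 161 160 160 161
  135 128 129]
 [152  93 104 160 157 103 102 100 102  25  29  29 118 161 162 162 161 158
  128 127 129]
 [ 97 136 157 158 150 102 
[... 164 characters left out ...]
4  84  84  84  87  98 105  30  28  27  82 161 157 160 154 127
  127 128 129]
 [ 84  84  84  84  84  84  82  82  83  31  28  28  89 159  86 136 132 127
  129 129 128]
 [123 109  98  84  84  82  83  83  83  81  78  78 105 149 145 156 127 127
  130 129 126]
 [129 129 114  84  83  84  83  84  85  84  82  81  81 104 129 133 129 129
  128 129 117]
 [130 129 128  83  84  83  83 115 115  84  83  82  83 127 128 129 130 131
  130 128  94]
 [130 130 129  84  83  84  84 128 128 129 128  84  89 127 129 129 129 129
  129 122  85]
 [ 44  86 124  84  83  83 117 130 129 130 129 131 129 129 130 128 127 127
  127 105  84]
 [ 29  27  29  29  81  84 128 130 129 130 130 131 129 131 131 130 128 127
  126 101  77]]
```

The key stands at yaw −81.6°, which is 67° from the slot and at its stop. It is centred in the switch, and the gripper is open and clear.

```bash
python3 -c "
from bench import manip
print(manip.sign_off())"
```

```text
the job is handed in; nothing more can be done
None
```

The lid is locked and the key is home in the switch, turned on to its stop; the job was handed in at about 18 s of the 54 s allowed, and sign-off returned no verdict.

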